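Take the flow cell apart for cleaning

TASK

The flow cell's screws are out: take it apart from the top down and lay each part flat, right way up and in the middle of its own station: the blue inlet head in the steel rinse dish, the white flow frame on the green drying rack, the black electrode plate lengthwise in the yellow box and the aluminium end plate lengthwise in the large compartment of the red tray. Set each part down gently, never dropping it, and let it go before you take the next; leave the bottle and the tube rack undisturbed.

Things in the scene. Friction and masses are not known exactly. Their poses are not given: they have to be found in the camera images.
- inlet_head: top part of the flow cell at the start: blue block, 38 (x) x 36 (y) x 18 mm (z), 45 g, with two upright grey hose barbs on its top at x = +-10 mm (10 mm across at the foot, rising 12 mm above the block). Origin: centre of the underside, z up.
- flow_frame: second part from the top: white frame, 58 (x) x 41 (y) x 14 mm (z), 60 g, with a 30 x 21 mm window through its middle and an orange stub (7 mm across, 8 mm long) on each short end. Origin: centre of the underside, z up.
- electrode_plate: third part from the top: black graphite plate, 80 (x) x 46 (y) x 14 mm (z), about 100 g, with a copper terminal tab (16 mm wide, 3 mm thick, at mid-height) sticking 11 mm out of its +x end. Origin: centre of the underside of the black plate, z up.
- end_plate: lowest part of the stack, loose on the bench: bare aluminium plate with a screw hole at each corner, 104 (x) x 52 (y) x 15 mm (z), about 220 g. Origin: centre of the underside, z up. The four parts lie loose on one another, centred and with parallel sides to 2 mm and 2 degrees or so; their undersides are 0, 15, 29 and 43 mm above the bench.
- rinse_dish: round stainless steel dish, fixed, flat inner floor about 110 mm across and 4 mm above the bench, rim 126 mm across and 22 mm above the bench. Origin: centre of its underside, on the bench, z up.
- drying_rack: green wire drying rack, fixed: nine round bars along its y axis, 14 mm apart, in a frame 120 (x) x 110 mm (y); the bars' tops, on which things rest, are 27 mm above the bench, and nothing stands higher. Origin: on the bench under the rack's middle, z up.
- electrode_box: yellow open box with a pale lined floor, fixed, inside 118 (x) x 98 mm (y), walls 3 mm thick with the rim 16 mm above the bench, floor 6 mm above the bench. Origin: on the bench under the box's middle, z up.
- hardware_tray: red two-part tray, fixed. The large empty compartment is 132 (x) x 104 mm (y) inside, floor 3 mm above the bench, walls 3 mm thick with the rim 13 mm above the bench. A narrow compartment with the four clamp screws adjoins it on the +y side (22 mm wide inside). Origin: on the bench under the middle of the LARGE compartment, z up.
- sample_bottle: bystander: small amber bottle with a blue cap, 44 mm across, 75 mm tall, standing loose. Origin: centre of its underside.
- tube_rack: bystander: white rack of small capped tubes, 40 (x) x 84 (y) x 46 mm (z), standing loose. Origin: centre of its underside.
Things that resemble listed ones, but are neither listed nor needed, are in the scene too. What is shaped like the rinse_dish but orange is not meant.

How it is judged:
By the outcome, as a careful person would: the job done as asked, in the order asked, and still so for the second after the job is handed in, with the robot touching nothing.
It also fails if it takes over 128 s, if anything falls off the work surface, if the arm or the gripper's body presses on something with over 40 N, if the wrist force passes 120 N, or if a joint passes its speed limit or range.

ROBOT

A 7-joint arm with a two-finger parallel gripper is mounted at the origin on the work surface. World frame = base frame: x ahead of the robot, y to its left, z up, the work surface at z = 0. Lengths are in m, angles in rad, forces in N, time in s.
With the tool pointing down it reaches from about 0.425 to 0.925 m from the base axis. Payload 6.8 kg.
Tool frame: the origin (TCP) lies on the centre line of the jaws, within the pads' length; the fingertips stand bot.tip_reach ahead of it and the grasp point (between the pads) lies 3 mm ahead of it (bot.tip_reach is the distance from the TCP to the fingertips, in m); z points along the fingers, y is the line along which they close (so a half turn about z gives the same grasp; the last joint's range is limited). The gripper opens to 85 mm and grips with 20 to 120 N. Pads are 22 mm wide; open, the fingers measure 114 mm over their backs; the gripper's body (76 mm by 85 mm) begins 54 mm behind the grasp point. The pads swing forward as they close: fully open they stand 13 mm farther back than shut.
Start: joints at [-1.276, 0.477, 0.022, 1.555, -0.011, 1.109, -0.083], TCP at [0.265, 0.621, 0.253] pointing down, gripper open.
Joint ranges: [-2.96, 2.96], [-0.34, 2.1], [-1.41, 1.46], [0.24, 2.44], [-1.37, 4.51], [0.17, 1.92], [-2.96, 2.96]. Speed limits (rad/s): [2.39, 2.39, 3.14, 3.14, 3.14, 3.14, 3.14].

INTERFACE

Orientations are given as a unit quaternion [w, x, y, z].
In Python, from station import bot gives the robot as it stands.
- The arm moves only by the tool jog_arm, never from a script. Its argument "deltas" is a list of rows, each a list of 7 numbers: the shift along the world's x, y, z in m, then the turn, a rotation vector about the world's x, y, z in rad, then the opening, from 0 (shut) to 1 (fully open). In form: [[x, y, z, rx, ry, rz, grip], ...]. A call has 1 to 10 rows; each row shifts and turns the commanded pose from where the row before left it; what a row does not reach is not made up. A row lasts 1/10 s, in which the tool goes at most 50 mm and 8.59 degrees, less where a joint would pass 70% of its speed; a pose out of reach is approached as far as the arm can. A call with a gripper value outside its range is refused whole. The fingers move at their own pace and stop on an object; "newtons" is the grip in N (left out, the last holds). Time passes only in rows, so rows that do not move let the fingers close. It gives the time, the measured TCP pose, the force, the opening and the grip force at its end, in the units of the state.
- bot.get_obs(): the state, without advancing time (a new reading comes with each control period).
- bot.read_camera(name): name is "scene" or "top" or "wrist"; returns a dict with "img" (420x560x3 uint8, red, green, blue), "K" (3x3 intrinsics, pixels), "eye" and "attitude" of the camera in the world. Camera axes: x right, y down, z forward; pixel columns grow to the right and rows downward; lengths in m; the calibration is good to about 2 mm. The wrist camera is an equidistant fisheye: a pixel r from the principal point sees the ray r / f radians off the axis. A picture is of the moment at which its call begins. There is no depth.
- bot.hand_in(): hands the job in; it is judged then, once.
The state is a dict: "t": time; "q": joint angles; "joint_vel": joint speeds; "joint_torque": joint torques, N m; "eef_pos": TCP position; "tool_rot": TCP orientation; "contact_force": force on the tool from outside, world axes, zero at the start; "torque": the same for the moment, N m; "gripper_width": opening from 0.0 (shut) to 1.0 (fully open); "grasp_force": force on a finger pad.
Only numpy, scipy, OpenCV 4.12 (cv2) and the standard library are available. Lean on these libraries where they do the work, as an engineer would, in place of code of your own. Each camera call takes 0.05 s, during which the arm holds its last target. There are 200 camera calls.

## Working session

There is one attempt and no reset: what is moved stays moved. The work goes in short steps, Python scripts to look and compute and a tool call to move; the robot and the scene stay as the last step left them, time stands still between calls to the robot, and variables do not carry over. Pictures are saved under pics/ and viewed, at most 17 in all, crops included, and the job is handed in when it is done.

Besides the shell and the picture viewer there is one more tool, called after "Emit:" by a JSON object that holds its "op" and its "data". jog_arm: Moves the arm, as the interface text tells. Its arguments: {"type":"object","properties":{"deltas":{"type":"array"},"newtons":{"type":"number"}},"required":["deltas"]}

```bash
ls; mkdir -p pics
cat > look.py <<'E'
from station import bot
import cv2,numpy as np,sys
def shot(n,f=None):
    c=bot.read_camera(n)
    if f: cv2.imwrite('pics/'+f,cv2.cvtColor(c['img'],cv2.COLOR_RGB2BGR))
    return c
E
python3 - <<'E'
from look import *
for n in ('scene','top'):
    c=shot(n,n+'0.png'); print(n,c['K'],c['eye'],c['attitude'])
o=bot.get_obs(); print({k:np.round(v,3) for k,v in o.items()},bot.tip_reach)
E
```

```text
pics
scene [[399.8855098    0.         281.88813713]
 [  0.         399.8855098  205.46515558]
 [  0.           0.           1.        ]] [0.83718233 0.50843143 0.74542768] [-0.10102777  0.23991599  0.89974886 -0.35026519]
top [[489.45184961   0.         273.85751221]
 [  0.         489.45184961 198.35788708]
 [  0.           0.           1.        ]] [ 0.26870219 -0.00796905  1.20467433] [-0.07922708  0.73170528 -0.67253519  0.07763293]
{'t': np.float64(0.1), 'q': array([-1.276,  0.478,  0.022,  1.556, -0.012,  1.109, -0.083]), 'joint_vel': array([ 0.001, -0.003,  0.002, -0.002,  0.   , -0.   , -0.001]), 'joint_torque': array([ 3.0000e-03, -5.9776e+01,  1.6130e+00, -2.8195e+01,  1.3000e-02,
        5.0000e-03,  0.0000e+00]), 'eef_pos': array([0.264, 0.621, 0.252]), 'tool_rot': array([-0.   ,  0.2  ,  0.98 , -0.001]), 'contact_force': array([0.618, 0.705, 1.128]), 'torque': array([0.035, 0.039, 0.01 ]), 'grasp_force': np.float64(0.0), 'gripper_width': np.float64(0.996)} 0.022
```

View pics/top0.png

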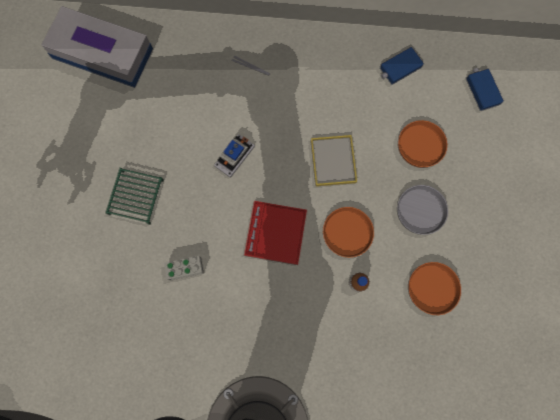

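View pics/scene0.png

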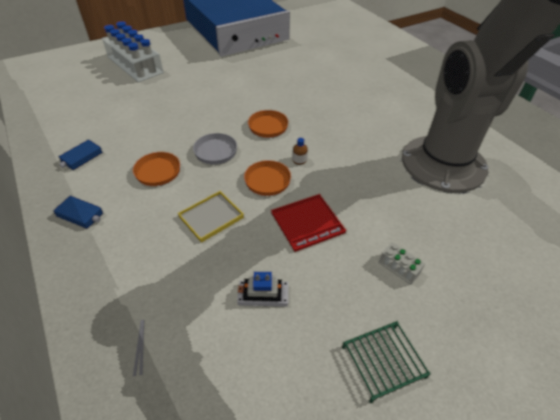

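```bash
cat >> look.py <<'E'
from scipy.spatial.transform import Rotation as R
def rot(c): 
    q=np.array(c['attitude']); return R.from_quat(q[[1,2,3,0]]).as_matrix()
def ray(c,uv,z,fish=False):
    uv=np.atleast_2d(uv).astype(float);K=c['K']
    p=np.c_[(uv[:,0]-K[0,2])/K[0,0],(uv[:,1]-K[1,2])/K[1,1]]
    if fish:
        r=np.hypot(*p.T)[:,None]; d=np.c_[p/np.maximum(r,1e-9)*np.sin(r),np.cos(r)]
    else: d=np.c_[p,np.ones(len(p))]
    d=d@rot(c).T; e=np.array(c['eye'])
    return e+d*((z-e[2])/d[:,2])[:,None]
def proj(c,P,fish=False):
    d=(np.atleast_2d(P)-c['eye'])@rot(c);K=c['K']
    if fish:
        h=np.hypot(d[:,0],d[:,1]); s=np.arctan2(h,d[:,2])/np.maximum(h,1e-9)
    else: s=1/d[:,2]
    return np.c_[d[:,0]*s*K[0,0]+K[0,2],d[:,1]*s*K[1,1]+K[1,2]]
def hsv(c): return cv2.cvtColor(c['img'],cv2.COLOR_RGB2HSV)
def blobs(m,amin=60,k=3):
    m=cv2.morphologyEx(m,cv2.MORPH_CLOSE,np.ones((k,k),np.uint8))
    return sorted([x for x in cv2.findContours(m,cv2.RETR_EXTERNAL,cv2.CHAIN_APPROX_NONE)[0] if cv2.contourArea(x)>amin],key=cv2.contourArea,reverse=True)
def rect(c,cnt,z,fish=False):
    P=ray(c,cnt[:,0],z,fish)[:,:2]
    (x,y),(w,h),a=cv2.minAreaRect((P*1000).astype(np.float32))
    if w<h: w,h,a=h,w,a+90
    return np.round([x,y,w,h,(a+90)%180-90],1)
E
python3 - <<'E'
from look import *
for n in ('top','scene'):
    c=shot(n); H=hsv(c); print(n,'base px',proj(c,[[0,0,0],[.265,.621,.25]]).round())
    for nm,lo,hi,z in (('red',(0,190,60),(4,255,255),.013),('yellow',(22,110,80),(33,255,255),.016),('green',(60,90,20),(95,255,255),.027),('blue',(103,130,60),(125,255,255),.061),('orange',(5,150,80),(16,255,255),.022),('steel',(110,10,60),(150,60,190),.022)):
        for b in blobs(cv2.inRange(H,lo,hi),50,9 if nm=='green' else 3)[:5]:
            print(nm,b[:,0].mean(0).round(),rect(c,b,z))
    for p in ([235,153],[421,210],[333,160],[120,195]) if n=='top' else ([265,295],[215,148],[210,215]): print(p,H[p[1],p[0]])
E
```

```text
top base px [[257. 429.]
 [-57. 283.]]
yellow [333. 160.] [ 650.1 -136.2  126.5  104.1    9.7]
blue [485.  89.] [ 856.8 -504.1   95.4   56.3   21.6]
blue [401.  65.] [ 904.1 -291.1   96.7   55.6  -54.1]
blue [234. 150.] [639.9 114.8  37.   34.3 -28.2]
orange [436. 289.] [ 350.7 -393.8  120.9  120.    48.6]
orange [348. 232.] [ 469.1 -181.5  121.1  117.6    3.5]
orange [422. 144.] [ 711.2 -359.2  121.2  120.6  -85.1]
[235, 153] [110 176 107]
[421, 210] [165   9 119]
[333, 160] [ 18  26 129]
[120, 195] [ 22  28 100]
scene base px [[443. 163.]
 [719. 367.]]
red [307. 222.] [460.    1.7 133.  132.   -5.1]
yellow [210. 216.] [ 655.3 -128.1  125.3  111.7    9.6]
green [528.  92.] [-490.6 -106.2   96.5   32.3   25.7]
green [399. 386.] [530.5 407.3 117.3   6.1  -8.6]
green [370. 334.] [515.1 308.5 115.8   8.2  -9.2]
blue [235.   8.] [ 9.3000e+01 -1.1574e+03  3.2700e+02  2.9230e+02  4.0000e-01]
blue [ 79. 212.] [ 924.9 -246.9  102.6   58.   -54.1]
blue [ 80. 154.] [ 877.7 -452.6   92.3   69.1   22.6]
blue [127.  35.] [  581.9 -1088.6   250.4    85.6   -79.6]
blue [262. 280.] [647.4 121.7  39.4  32.1  61. ]
orange [267. 177.] [ 475.1 -173.1  126.7  117.1   60.6]
orange [157. 168.] [ 718.  -348.5  130.7  116.3   69.8]
orange [268. 123.] [ 359.1 -381.5  127.8  113.8   61. ]
steel [545.  70.] [-689.2 -183.2  206.7  100.1   34.5]
steel [242.  24.] [  119.8 -1048.9   471.7   152.7    26.1]
steel [556.  47.] [-890.2 -286.7  163.4   43.2   34.5]
[265, 295] [25 19 79]
[215, 148] [120   6 129]
[210, 215] [ 27  18 141]
```

Emit:
{"op": "jog_arm", "data": {"deltas": [[0.019,-0.025,0,0,0,0,1],[0.019,-0.025,0,0,0,0,1],[0.019,-0.025,0,0,0,0,1],[0.019,-0.025,0,0,0,0,1],[0.019,-0.025,0,0,0,0,1],[0.019,-0.025,0,0,0,0,1],[0.019,-0.025,0,0,0,0,1],[0.019,-0.025,0,0,0,0,1],[0.019,-0.025,0,0,0,0,1],[0.019,-0.025,0,0,0,0,1]]}}

```text
t: 1.2
eef_pos: [0.4552, 0.3698, 0.2532]
tool_rot: [-0.0, 0.2, 0.98, -0.0]
contact_force: [0.7, -0.5, 0.6]
gripper_width: 1.004
grasp_force: 0.0
```

Emit:
{"op": "jog_arm", "data": {"deltas": [[0.019,-0.025,0,0,0,0,1],[0.019,-0.025,0,0,0,0,1],[0.019,-0.025,0,0,0,-0.08,1],[0.019,-0.025,0,0,0,0,1],[0.019,-0.025,0,0,0,0,1],[0.019,-0.025,0,0,0,0,0.6],[0.019,-0.025,0,0,0,0,0.6],[0.019,-0.025,0,0,0,0,0.6],[0.019,-0.025,0,0,0,0,0.6],[0.01,-0.02,0,0,0,0,0.6]]}}

```text
t: 2.2
eef_pos: [0.6368, 0.1238, 0.2531]
tool_rot: [0.0, 0.24, 0.971, -0.0]
contact_force: [-0.3, -0.8, -0.3]
gripper_width: 0.605
grasp_force: 0.0
```

Run:
```python
from look import *
c=shot('wrist','w1.png'); print(c['K'],c['eye'],c['attitude'],bot.tip_reach,bot.get_obs()['gripper_width'])
```

```text
[[325.1922621    0.         274.78118966]
 [  0.         325.1922621  209.55823024]
 [  0.           0.           1.        ]] [0.57192704 0.15728945 0.37324354] [0.12538954 0.8465633  0.51186744 0.0748316 ] 0.022 0.5969740690607701
```

View pics/w1.png

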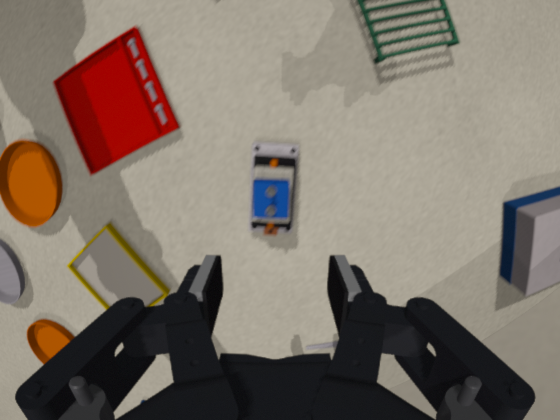

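Run:
```python
from look import *
c=shot('wrist')
im=cv2.cvtColor(c['img'],cv2.COLOR_RGB2BGR)[130:245,225:325]
cv2.imwrite('pics/w1z.png',cv2.resize(im,None,fx=5,fy=5,interpolation=cv2.INTER_CUBIC))
H=hsv(c)
for b in blobs(cv2.inRange(H,(100,130,60),(125,255,255)))[:3]: print(b[:,0].mean(0),rect(c,b,.061,1))
for nm,x,y,z in (('dish?',-.0,-.0,0),): pass
```

```text
[275.74100719 193.15827338] [641.9 116.5  38.8  34.7 -27.9]
[531.05479452 198.52054795] [805.1 405.7  99.8  36.9  74.7]
```

View pics/w1z.png

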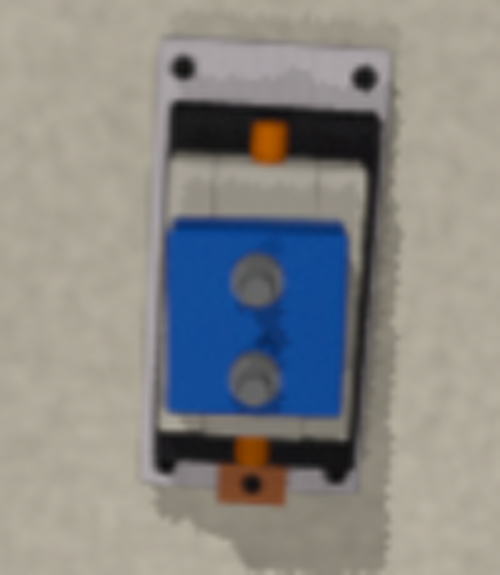

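Run:
```python
from look import *
c=shot('wrist','w2.png'); o=bot.get_obs(); print(o['eef_pos'],o['gripper_width'])
H=c['img'].astype(int).sum(2)
for x0,x1 in ((185,235),(320,365)):
    print(H[246:275:3,x0:x1:3])
for z in (.215,.22,.225,.23,.235,.24):
    P=ray(c,[[221,256],[329,256]],z,1); print(z,np.linalg.norm(P[0]-P[1]).round(4),P.mean(0).round(4))
Z=lambda u,v,z:ray(c,[[225+u/5,130+v/5]],z,1)[0].round(4)
hd=[Z(170,232,.061),Z(347,234,.061),Z(342,414,.061),Z(167,411,.061)];print(np.mean(hd,0),hd)
e=[Z(163,38,.015),Z(392,50,.015),Z(355,490,.015),Z(140,482,.015)];print(np.mean(e,0),e)
```

```text
[0.63603184 0.12395703 0.25305347] 0.5967070939197617
[[492 491 483 483 478 469 481 484 490 493 481 493 487 500 493 498 505]
 [498 484 484 480 480 466 472 478 489 495 483 480 481 492 490 488 494]
 [493 484 474 469 469 473 480 469 483 502 503 489 487 484 489 488 483]
 [486 490 489 493 487 485 481 345 335 348 333 264 457 480 492 487 492]
 [491 489 480 466 479 489 475 306 305 305 134  44 365 477 489 496 490]
 [492 483 483 483 482 473 334 306 305 298  71  33 283 484 501 498 500]
 [484 489 487 395 381 397 307 304 306 239  59  32 220 498 500 499 499]
 [495 485 277  77  79 266 305 306 303  92  48  28 195 483 486 491 486]
 [484 203  75  74 111 304 304 306 289  60  37  31 154 481 477 474 484]
 [443  76  78  77 257 304 306 305 144  56  36  38 108 466 480 485 487]]
[[492 501 504 495 510 510 498 492 493 492 495 489 481 481 488]
 [507 507 498 490 501 507 502 495 495 496 481 481 495 503 498]
 [501 510 490 495 501 498 498 492 498 507 500 504 510 512 495]
 [504 495 489 424 268 341 353 344 361 492 498 493 488 479 495]
 [501 497 498 287  59 210 306 303 308 484 504 495 490 503 502]
 [501 504 496 213  41  75 303 305 306 371 507 487 483 488 481]
 [501 495 495 143  37  58 278 305 305 306 410 390 448 486 496]
 [495 501 489 122  39  50 126 306 306 307 219  77  89 314 472]
 [489 492 495  92  44  40  67 297 305 305 303  87  77  79 301]
 [506 504 504  65  38  37  59 195 305 305 306 196  78  77  89]]
0.215 0.0584 [0.6375 0.1201 0.215 ]
0.22 0.0565 [0.6354 0.1212 0.22  ]
0.225 0.0547 [0.6334 0.1223 0.225 ]
0.23 0.0528 [0.6313 0.1234 0.23  ]
0.235 0.051 [0.6292 0.1245 0.235 ]
0.24 0.0491 [0.6272 0.1256 0.24  ]
[0.642475 0.118475 0.061   ] [array([0.6181, 0.1122, 0.061 ]), array([0.6347, 0.1426, 0.061 ]), array([0.6671, 0.125 , 0.061 ]), array([0.65  , 0.0941, 0.061 ])]
[0.642625 0.11995  0.015   ] [array([0.5859, 0.1253, 0.015 ]), array([0.6117, 0.1686, 0.015 ]), array([0.6991, 0.1148, 0.015 ]), array([0.6738, 0.0711, 0.015 ])]
```

Emit:
{"op": "jog_arm", "data": {"deltas": [[0.006,-0.006,-0.02,0,0,0,0.6],[0,0,-0.03,0,0,0,0.6],[0,0,-0.03,0,0,0,0.6],[0,0,-0.03,0,0,0,0.6],[0,0,-0.03,0,0,0,0.6],[0,0,-0.02,0,0,0,0.6],[0,0,-0.01,0,0,0,0.6],[0,0,-0.01,0,0,0,0.6],[0,0,-0.006,0,0,0,0.6],[0,0,0,0,0,0,0.6]]}}

```text
t: 3.35
eef_pos: [0.6415, 0.1203, 0.0672]
tool_rot: [-0.0, 0.239, 0.971, 0.0]
contact_force: [0.4, -0.0, 0.6]
gripper_width: 0.601
grasp_force: 0.0
```

Run:
```python
from look import *
c=shot('wrist','w3.png');o=bot.get_obs();print(o['eef_pos'],o['contact_force'])
for n in('scene',):
    c=shot(n);im=cv2.cvtColor(c['img'],cv2.COLOR_RGB2BGR)[200:340,190:350]
    w=cv2.imread('pics/w3.png')[100:420,80:480]
    cv2.imwrite('pics/j3.png',np.hstack([w,cv2.resize(im,(366,320),interpolation=2)]))
```

```text
[0.64186154 0.12023841 0.06775007] [-0.41508257  0.73879515  0.56480459]
```

View pics/j3.png

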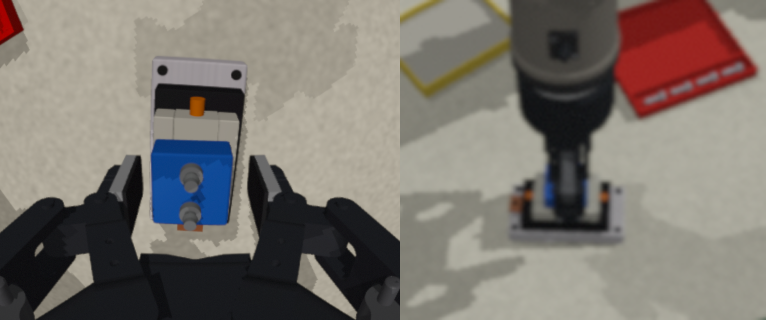

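Emit:
{"op": "jog_arm", "data": {"deltas": [[-0.0005,-0.0015,0,0,0,0,0.5],[0,0,0,0,0,0,0.4],[0,0,0,0,0,0,0.3],[0,0,0,0,0,0,0.3],[0,0,0,0,0,0,0.3],[0,0,0,0,0,0,0.3]], "newtons": 30}}

```text
t: 4.05
eef_pos: [0.6417, 0.1182, 0.0683]
tool_rot: [0.001, 0.239, 0.971, 0.0]
contact_force: [-0.8, -0.6, 5.7]
gripper_width: 0.413
grasp_force: 30.4
```

Emit:
{"op": "jog_arm", "data": {"deltas": [[0,0,0.005,0,0,0,0.3],[0,0,0.01,0,0,0,0.3],[0,0,0.02,0,0,0,0.3],[0,0,0.03,0,0,0,0.3],[0,0,0.03,0,0,0,0.3],[0,0,0.03,0,0,0,0.3],[0,0,0.03,0,0,0,0.3],[0,0,0,0,0,0,0.3]]}}

```text
t: 4.85
eef_pos: [0.6437, 0.1189, 0.2279]
tool_rot: [0.004, 0.239, 0.971, 0.002]
contact_force: [0.3, -0.1, -0.1]
gripper_width: 0.417
grasp_force: 29.7
```

Run:
```python
from look import *
c=shot('wrist','w4.png');c=shot('top');H=hsv(c);print(bot.get_obs()['eef_pos'])
d=cv2.inRange(c['img'],(80,80,80),(140,140,140))
for p in ([421,212],[400,210],[440,212],[421,190],[421,232],[470,212],[380,190]): print(p,c['img'][p[1],p[0]],H[p[1],p[0]])
```

```text
[0.64127368 0.11858395 0.22331557]
[421, 212] [146 140 143] [165  10 146]
[400, 210] [132 128 131] [158   8 132]
[440, 212] [144 139 142] [162   9 144]
[421, 190] [142 137 140] [162   9 142]
[421, 232] [108 104 106] [165   9 108]
[470, 212] [173 166 152] [ 20  31 173]
[380, 190] [172 166 151] [ 21  31 172]
```

View pics/w4.png

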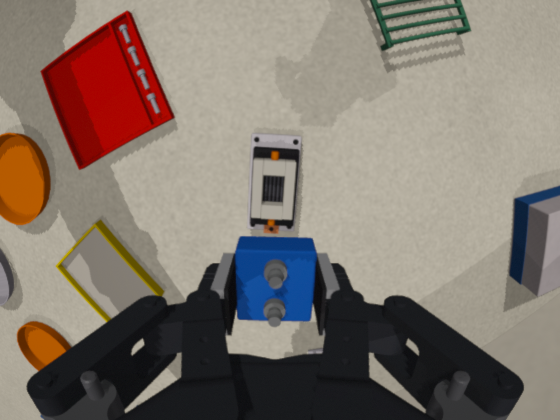

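```bash
cat > dish.py <<'E'
from look import *
def dish(n,z=.022,c=None):
    c=c or shot(n);H=hsv(c)
    out=[]
    for b in blobs(cv2.inRange(H,(130,4,40),(179,30,255)),800 if n!='wrist' else 500,5):
        (x,y),(w,h),a=cv2.fitEllipse(cv2.convexHull(b)) if len(b)>5 else ((0,0),(0,0),0)
        if abs(w/h)<.45: continue
        P=ray(c,cv2.convexHull(b)[:,0],z,n=='wrist')[:,:2]*1000
        (X,Y),r=cv2.minEnclosingCircle(P.astype(np.float32)); print(n,(round(x),round(y)),np.round([w,h,X,Y,r],1), rect(c,cv2.convexHull(b),z,n=='wrist'))
E
python3 - <<'E'
from dish import *
dish('top');dish('scene');dish('wrist')
c=shot('top');b=blobs(cv2.inRange(hsv(c),(22,110,80),(33,255,255)))[0];print(cv2.approxPolyDP(b,6,True)[:,0])
H=hsv(c);g=blobs(cv2.inRange(H,(45,50,20),(95,255,140)),50,9)
for b in g[:3]: print('green',b[:,0].mean(0),rect(c,b,.027))
for b in blobs(cv2.inRange(H,(0,150,40),(4,255,255))|cv2.inRange(H,(174,150,40),(179,255,255)))[:3]: print('red',b[:,0].mean(0),rect(c,b,.013))
E
```

```text
top (422, 209) [  47.8   50.   539.8 -360.9   62. ] [ 539.9 -360.3  122.6  119.6  -42. ]
scene (573, 70) [  62.   117.4 -756.9 -169.   247.9] [-716.  -228.6  495.9  144.5   34.5]
scene (215, 148) [  28.3   42.2  544.  -350.8   63.8] [ 552.4 -352.7  126.   101.3   74.1]
wrist (276, 186) [ 65.3 115.  642.3 118.3  55.1] [642.2 118.1 101.4  49.2 -31.6]
wrist (86, 398) [  47.5   55.1  803.3 -364.1  104.7] [ 826.2 -353.1  208.9   68.1  -64.4]
wrist (458, 396) [  46.3   51.5 1117.   243.4   91.7] [1117.4  222.5  183.2   68.4    1.2]
[[350 135]
 [311 139]
 [313 161]
 [313 139]
 [348 136]
 [354 181]
 [322 184]
 [315 172]
 [316 185]
 [356 181]]
green [134.01162791 195.26744186] [513.4 350.  116.1 111.4  -8.9]
red [272.92592593 230.20164609] [454.2  -4.2 136.3 131.1  -5. ]
```

Emit:
{"op": "jog_arm", "data": {"deltas": [[-0.008,-0.04,0,0,0,0,0.3],[-0.008,-0.04,0,0,0,0,0.3],[-0.008,-0.04,0,0,0,0,0.3],[-0.008,-0.04,0,0,0,0,0.3],[-0.008,-0.04,0,0,0,0,0.3],[-0.008,-0.04,0,0,0,0,0.3],[-0.008,-0.04,0,0,0,0,0.3],[-0.008,-0.04,0,0,0,0,0.3],[-0.008,-0.04,0,0,0,0,0.3],[-0.008,-0.04,0,0,0,0,0.3]]}}

```text
t: 6.15
eef_pos: [0.5601, -0.2828, 0.2213]
tool_rot: [-0.001, 0.239, 0.971, 0.0]
contact_force: [0.3, -1.2, -0.7]
gripper_width: 0.411
grasp_force: 29.8
```

Emit:
{"op": "jog_arm", "data": {"deltas": [[-0.01,-0.04,0,0,0,0,0.3],[-0.01,-0.038,0,0,0,0,0.3],[0,0,0,0,0,0,0.3],[0,0,0,0,0,0,0.3]]}}

```text
t: 6.55
eef_pos: [0.54, -0.3605, 0.2212]
tool_rot: [-0.001, 0.24, 0.971, 0.0]
contact_force: [0.2, 1.0, -0.7]
gripper_width: 0.41
grasp_force: 29.8
```

Run:
```python
from dish import *
c=shot('wrist','w5.png');dish('wrist',c=c);o=bot.get_obs();print(o['eef_pos'],o['gripper_width'])
H=hsv(c)
for b in blobs(cv2.inRange(H,(100,130,60),(125,255,255)))[:2]: print('blue',b[:,0].mean(0),rect(c,b,o['eef_pos'][2]-.006,1))
```

```text
wrist (276, 186) [ 116.   121.6  541.5 -361.2   62.1] [ 536.6 -358.3  122.7  111.9   62.1]
wrist (460, 398) [  30.    55.4 1018.3 -237.4   93.2] [1017.6 -248.7  184.3   51.2   -4. ]
wrist (92, 401) [  29.4   61.8  710.3 -818.9   87.5] [ 720.5 -811.4  174.6   57.8  -53.4]
[ 0.54096992 -0.358811    0.22129251] 0.4157876314519299
blue [274.7638484 280.7696793] [ 538.  -360.1   42.5   35.3  -29.3]
blue [  4.37931034 396.32758621] [ 555.  -640.4   61.7   14.8  -62.2]
```

View pics/w5.png

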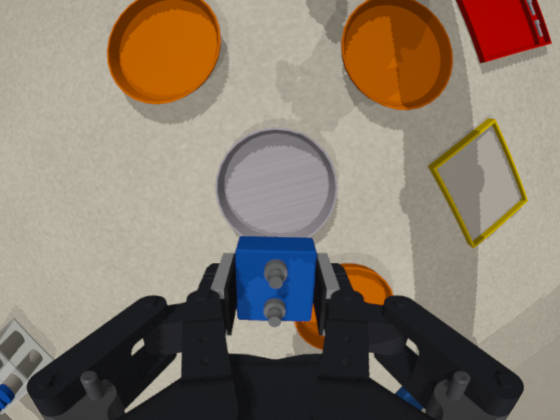

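Emit:
{"op": "jog_arm", "data": {"deltas": [[0.001,-0.001,-0.03,0,0,0,0.3],[0,0,-0.03,0,0,0,0.3],[0,0,-0.03,0,0,0,0.3],[0,0,-0.03,0,0,0,0.3],[0,0,-0.03,0,0,0,0.3],[0,0,-0.02,0,0,0,0.3],[0,0,-0.01,0,0,0,0.3],[0,0,-0.006,0,0,0,0.3],[0,0,-0.002,0,0,0,0.3],[0,0,0,0,0,0,0.3]]}}

```text
t: 7.6
eef_pos: [0.5427, -0.3605, 0.035]
tool_rot: [0.001, 0.239, 0.971, -0.0]
contact_force: [-0.8, 0.6, -0.7]
gripper_width: 0.411
grasp_force: 29.8
```

Emit:
{"op": "jog_arm", "data": {"deltas": [[0,0,-0.001,0,0,0,0.3],[0,0,-0.001,0,0,0,0.3],[0,0,0,0,0,0,0.3]]}}

```text
t: 7.9
eef_pos: [0.5423, -0.3606, 0.0327]
tool_rot: [0.0, 0.239, 0.971, -0.0]
contact_force: [-0.0, -0.2, 0.3]
gripper_width: 0.416
grasp_force: 29.8
```

Emit:
{"op": "jog_arm", "data": {"deltas": [[0,0,-0.001,0,0,0,0.3],[0,0,-0.001,0,0,0,0.3],[0,0,0,0,0,0,0.3]]}}

```text
t: 8.2
eef_pos: [0.542, -0.3604, 0.0301]
tool_rot: [-0.0, 0.239, 0.971, 0.0]
contact_force: [-0.3, 0.1, -0.3]
gripper_width: 0.411
grasp_force: 29.8
```

Emit:
{"op": "jog_arm", "data": {"deltas": [[0,0,-0.001,0,0,0,0.3],[0,0,0,0,0,0,0.3]]}}

```text
t: 8.4
eef_pos: [0.5422, -0.3605, 0.0294]
tool_rot: [0.0, 0.239, 0.971, 0.0]
contact_force: [-0.4, 0.1, 0.9]
gripper_width: 0.415
grasp_force: 29.9
```

Emit:
{"op": "jog_arm", "data": {"deltas": [[0,0,-0.001,0,0,0,0.3],[0,0,0,0,0,0,0.3]]}}

```text
t: 8.6
eef_pos: [0.5422, -0.3605, 0.0293]
tool_rot: [0.0, 0.239, 0.971, 0.0]
contact_force: [-2.8, 1.8, 8.9]
gripper_width: 0.415
grasp_force: 30.7
```

Emit:
{"op": "jog_arm", "data": {"deltas": [[0,0,-0.0005,0,0,0,0.3],[0,0,0,0,0,0,0.3]]}}

```text
t: 8.8
eef_pos: [0.5421, -0.3606, 0.0293]
tool_rot: [0.0, 0.239, 0.971, 0.0]
contact_force: [-4.6, 3.1, 11.3]
gripper_width: 0.42
grasp_force: 31.1
```

Emit:
{"op": "jog_arm", "data": {"deltas": [[0,0,0.001,0,0,0,0.44],[0,0,0,0,0,0,0.5],[0,0,0,0,0,0,0.65],[0,0,0,0,0,0,0.65],[0,0,0.01,0,0,0,0.65],[0,0,0.03,0,0,0,0.65],[0,0,0.04,0,0,0,0.65],[0,0,0.04,0,0,0,0.65],[0,0,0.04,0,0,0,0.65],[0,0,0.03,0,0,0,0.65]]}}

```text
t: 9.8
eef_pos: [0.5425, -0.3611, 0.2224]
tool_rot: [0.002, 0.239, 0.971, -0.0]
contact_force: [0.1, -0.3, -0.5]
gripper_width: 0.652
grasp_force: 0.0
```

Run:
```python
from dish import *
o=bot.get_obs();print(o['eef_pos'])
c=shot('wrist','w6.png');dish('wrist',c=c);H=hsv(c)
for b in blobs(cv2.inRange(H,(100,130,60),(125,255,255)))[:2]: print('blue',b[:,0].mean(0),rect(c,b,.022,1))
```

```text
[ 0.54247877 -0.36110077  0.2224392 ]
wrist (275, 184) [ 119.6  122.   541.5 -361.8   62.7] [ 541.5 -361.9  124.5  123.9  -70.5]
wrist (468, 400) [  36.6   46.8 1050.9 -232.5   78.5] [1049.4 -236.8  154.6   70.9   -5.9]
blue [275.18978102 187.73722628] [ 543.8 -362.1   39.5   35.2  -28.4]
blue [412.22666667 393.54666667] [ 935.  -318.9   83.4   36.    19.2]
```

Emit:
{"op": "jog_arm", "data": {"deltas": [[0.01,0.04,0,0,0,0,0.6],[0.01,0.04,0,0,0,0,0.6],[0.008,0.04,0,0,0,0,0.6],[0.008,0.04,0,0,0,0,0.6],[0.008,0.04,0,0,0,0,0.6],[0.008,0.04,0,0,0,0,0.6],[0.008,0.04,0,0,0,0,0.6],[0.008,0.04,0,0,0,0,0.6],[0.008,0.04,0,0,0,0,0.6],[0.008,0.04,0,0,0,0,0.6]]}}

```text
t: 10.85
eef_pos: [0.6262, 0.041, 0.2193]
tool_rot: [0.0, 0.239, 0.971, 0.0]
contact_force: [0.6, -0.2, -0.2]
gripper_width: 0.6
grasp_force: 0.0
```

Emit:
{"op": "jog_arm", "data": {"deltas": [[0.008,0.04,0,0,0,0,0.6],[0.008,0.039,0,0,0,0,0.6],[0,0,0,0,0,0,0.6],[0,0,0,0,0,0,0.6]]}}

```text
t: 11.25
eef_pos: [0.6419, 0.1197, 0.2188]
tool_rot: [-0.0, 0.238, 0.971, -0.0]
contact_force: [0.1, -1.2, 0.5]
gripper_width: 0.598
grasp_force: 0.0
```

Run:
```python
from look import *
c=shot('wrist','w7.png');print(bot.get_obs()['eef_pos'])
a=cv2.imread('pics/w6.png')[100:300,200:350];b=cv2.imread('pics/w7.png')[120:260,200:345]
cv2.imwrite('pics/j7.png',np.hstack([cv2.resize(a,(240,320)),cv2.resize(b,(560,541),interpolation=2)[:,:][:320] if 0 else cv2.resize(a,(1,320)),cv2.resize(b[:,30:115],(340,320)) if 0 else cv2.resize(b,(331,320),interpolation=2)]))
cv2.imwrite('pics/w7z.png',cv2.resize(b,None,fx=4,fy=4,interpolation=2))
```

```text
[0.64195048 0.11777085 0.21890648]
```

View pics/w7z.png

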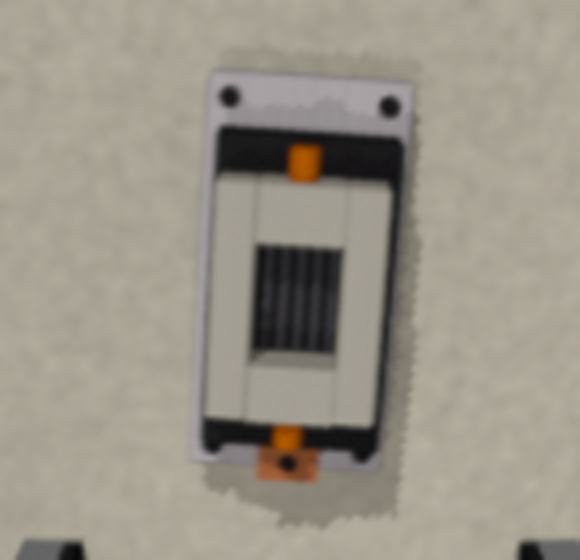

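```bash
cat >> look.py <<'E'
def corners(c,pts,z,f,u0,v0):
    P=np.array([ray(c,[[u0+u/f,v0+v/f]],z,1)[0][:2] for u,v in pts])
    d=lambda a,b:np.degrees(np.arctan2(*(P[b]-P[a])[::-1])).round(1)
    L=lambda a,b:np.linalg.norm(P[b]-P[a]).round(4)
    print('ctr',P.mean(0).round(4),'ang',d(0,3),d(1,2),'len',L(0,3),L(1,2),'wid',L(0,1),L(3,2))
E
python3 - <<'E'
from look import *
c=shot('wrist')
corners(c,[(218,175),(394,180),(377,428),(204,418)],.043,4,200,120)
corners(c,[(210,72),(411,85),(378,470),(193,460)],.015,4,200,120)
E
```

```text
ctr [0.6438 0.1153] ang -31.8 -30.4 len 0.0592 0.0605 wid 0.0405 0.0419
ctr [0.6443 0.1148] ang -31.1 -31.4 len 0.1029 0.1025 wid 0.05 0.0496
```

Emit:
{"op": "jog_arm", "data": {"deltas": [[0.002,-0.0025,-0.03,0,0,-0.058,0.62],[0,0,-0.03,0,0,0,0.62],[0,0,-0.03,0,0,0,0.62],[0,0,-0.03,0,0,0,0.62],[0,0,-0.02,0,0,0,0.62],[0,0,-0.014,0,0,0,0.62],[0,0,-0.006,0,0,0,0.62],[0,0,-0.003,0,0,0,0.62],[0,0,0,0,0,0,0.62],[0,0,0,0,0,0,0.62]]}}

```text
t: 12.35
eef_pos: [0.6448, 0.116, 0.0569]
tool_rot: [0.001, 0.267, 0.964, 0.0]
contact_force: [-0.1, -1.0, 0.3]
gripper_width: 0.616
grasp_force: 0.0
```

Run:
```python
from look import *
c=shot('wrist','w8.png')
cv2.imwrite('pics/w8z.png',cv2.resize(cv2.imread('pics/w8.png')[150:350,170:380],None,fx=2.5,fy=2.5,interpolation=2))
```

```text
(no output)
```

View pics/w8z.png

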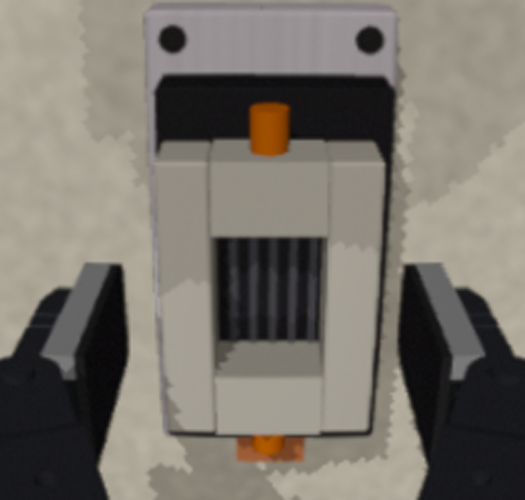

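Emit:
{"op": "jog_arm", "data": {"deltas": [[0.0005,0.0005,-0.001,0,0,0,0.55],[0,0,0,0,0,0,0.45],[0,0,0,0,0,0,0.35],[0,0,0,0,0,0,0.35],[0,0,0,0,0,0,0.35],[0,0,0,0,0,0,0.35]], "newtons": 30}}

```text
t: 13.0
eef_pos: [0.6451, 0.1168, 0.0555]
tool_rot: [0.0, 0.267, 0.964, 0.0]
contact_force: [-1.1, 0.4, 6.0]
gripper_width: 0.471
grasp_force: 30.9
```

Emit:
{"op": "jog_arm", "data": {"deltas": [[0,0,0.005,0,0,0,0.35],[0,0,0.01,0,0,0,0.35],[0,0,0.02,0,0,0,0.35],[0,0,0.03,0,0,0,0.35],[0,0,0.03,0,0,0,0.35],[0,0,0.03,0,0,0,0.35],[0,0,0.03,0,0,0,0.35],[0,0,0.01,0,0,0,0.35],[0,0,0,0,0,0,0.35]]}}

```text
t: 13.9
eef_pos: [0.6454, 0.1166, 0.2217]
tool_rot: [0.001, 0.267, 0.964, 0.001]
contact_force: [0.4, 0.3, -1.4]
gripper_width: 0.469
grasp_force: 30.4
```

Emit:
{"op": "jog_arm", "data": {"deltas": [[-0.0185,0.033,0,0,0,0.055,0.35],[-0.0185,0.033,0,0,0,0.055,0.35],[-0.0185,0.033,0,0,0,0.055,0.35],[-0.0185,0.033,0,0,0,0.055,0.35],[-0.0185,0.033,0,0,0,0.055,0.35],[-0.0185,0.033,0,0,0,0.055,0.35],[-0.0185,0.035,0,0,0,0.055,0.35],[0,0,0,0,0,0,0.35],[0,0,0,0,0,0,0.35]]}}

```text
t: 14.8
eef_pos: [0.5135, 0.3501, 0.2179]
tool_rot: [-0.001, 0.077, 0.997, -0.001]
contact_force: [-0.1, -0.7, -1.0]
gripper_width: 0.467
grasp_force: 30.4
```

Run:
```python
from look import *
c=shot('wrist','w9.png');o=bot.get_obs();print(o['eef_pos'],o['tool_rot'])
H=hsv(c);m=cv2.inRange(H,(50,70,20),(95,255,200))
for b in blobs(m,200,15)[:2]: print('green',b[:,0].mean(0),rect(c,b,.027,1))
```

```text
[0.51466591 0.34851373 0.21821497] [-7.84796543e-04  7.79643772e-02  9.96955120e-01 -1.19531948e-03]
green [285.30736842 181.87789474] [515.6 353.2 116.5 107.4  -8.6]
green [128.68493151  41.19178082] [335.5 226.9  35.8  14.3  17.5]
```

View pics/w9.png

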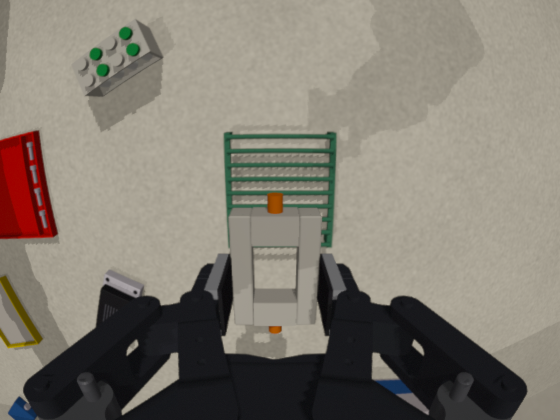

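Emit:
{"op": "jog_arm", "data": {"deltas": [[0.001,0.003,-0.03,0,0,0,0.35],[0,0,-0.03,0,0,0,0.35],[0,0,-0.03,0,0,0,0.35],[0,0,-0.03,0,0,0,0.35],[0,0,-0.02,0,0,0,0.35],[0,0,-0.01,0,0,0,0.35],[0,0,-0.006,0,0,0,0.35],[0,0,-0.004,0,0,0,0.35],[0,0,-0.001,0,0,0,0.35],[0,0,0,0,0,0,0.35]]}}

```text
t: 15.85
eef_pos: [0.5166, 0.3527, 0.0596]
tool_rot: [0.0, 0.078, 0.997, 0.0]
contact_force: [0.4, 0.0, -0.5]
gripper_width: 0.466
grasp_force: 30.4
```

Emit:
{"op": "jog_arm", "data": {"deltas": [[0,0,-0.001,0,0,0,0.35],[0,0,-0.001,0,0,0,0.35],[0,0,0,0,0,0,0.35]]}}

```text
t: 16.15
eef_pos: [0.5161, 0.3526, 0.057]
tool_rot: [0.0, 0.078, 0.997, 0.0]
contact_force: [-1.4, -0.3, -0.2]
gripper_width: 0.469
grasp_force: 30.4
```

Emit:
{"op": "jog_arm", "data": {"deltas": [[0,0,-0.001,0,0,0,0.35],[0,0,-0.001,0,0,0,0.35],[0,0,0,0,0,0,0.35]]}}

```text
t: 16.45
eef_pos: [0.516, 0.3524, 0.0546]
tool_rot: [-0.0, 0.078, 0.997, -0.0]
contact_force: [-1.1, 0.2, -0.3]
gripper_width: 0.468
grasp_force: 30.4
```

Emit:
{"op": "jog_arm", "data": {"deltas": [[0,0,-0.001,0,0,0,0.35],[0,0,0,0,0,0,0.35]]}}

```text
t: 16.65
eef_pos: [0.5161, 0.3524, 0.0536]
tool_rot: [-0.0, 0.078, 0.997, -0.0]
contact_force: [1.0, 0.4, -1.0]
gripper_width: 0.471
grasp_force: 30.4
```

Emit:
{"op": "jog_arm", "data": {"deltas": [[0,0,-0.0005,0,0,0,0.35],[0,0,0,0,0,0,0.35]]}}

```text
t: 16.85
eef_pos: [0.5161, 0.3525, 0.0535]
tool_rot: [-0.0, 0.078, 0.997, 0.0]
contact_force: [-0.7, -1.0, 1.1]
gripper_width: 0.468
grasp_force: 30.6
```

Emit:
{"op": "jog_arm", "data": {"deltas": [[0,0,-0.0007,0,0,0,0.35],[0,0,0,0,0,0,0.35]]}}

```text
t: 17.05
eef_pos: [0.5162, 0.3525, 0.0534]
tool_rot: [-0.0, 0.078, 0.997, 0.0]
contact_force: [-3.1, -1.7, 8.1]
gripper_width: 0.468
grasp_force: 31.3
```

Emit:
{"op": "jog_arm", "data": {"deltas": [[0,0,0.0008,0,0,0,0.49],[0,0,0,0,0,0,0.55],[0,0,0,0,0,0,0.68],[0,0,0,0,0,0,0.68],[0,0,0.01,0,0,0,0.68],[0,0,0.03,0,0,0,0.68],[0,0,0.04,0,0,0,0.68],[0,0,0.04,0,0,0,0.68],[0,0,0.04,0,0,0,0.68]]}}

```text
t: 17.95
eef_pos: [0.516, 0.3523, 0.2157]
tool_rot: [0.0, 0.078, 0.997, 0.0]
contact_force: [-0.8, -0.2, -0.1]
gripper_width: 0.682
grasp_force: 0.0
```

Run:
```python
from look import *
c=shot('wrist','w10.png');o=bot.get_obs();print(o['eef_pos'],o['tool_rot'])
```

```text
[0.51902493 0.35438463 0.22319903] [0.00400455 0.07810791 0.99692905 0.00394802]
```

Emit:
{"op": "jog_arm", "data": {"deltas": [[0.0185,-0.033,0,0,0,-0.055,0.68],[0.0185,-0.033,0,0,0,-0.055,0.68],[0.0185,-0.033,0,0,0,-0.055,0.68],[0.0185,-0.033,0,0,0,-0.055,0.68],[0.0185,-0.033,0,0,0,-0.055,0.68],[0.0185,-0.033,0,0,0,-0.055,0.68],[0.0165,-0.038,0,0,0,-0.055,0.68],[0,0,0,0,0,0,0.68],[0,0,0,0,0,0,0.68]]}}

```text
t: 18.9
eef_pos: [0.6439, 0.1151, 0.2137]
tool_rot: [0.0, 0.268, 0.963, -0.0]
contact_force: [0.4, 1.1, 0.4]
gripper_width: 0.678
grasp_force: 0.0
```

Run:
```python
from look import *
c=shot('wrist','w11.png');o=bot.get_obs();print(o['eef_pos'],o['tool_rot'])
a=cv2.imread('pics/w10.png')[110:280,190:360];b=cv2.imread('pics/w11.png')[130:260,210:340]
cv2.imwrite('pics/j11.png',np.hstack([cv2.resize(a,(280,520))*0+cv2.resize(a,(280,520)),cv2.resize(b,(520,520),interpolation=2)]))
```

```text
[0.64340608 0.1170059  0.21359528] [-1.61083419e-04  2.66979622e-01  9.63702092e-01  3.63900441e-04]
```

View pics/j11.png

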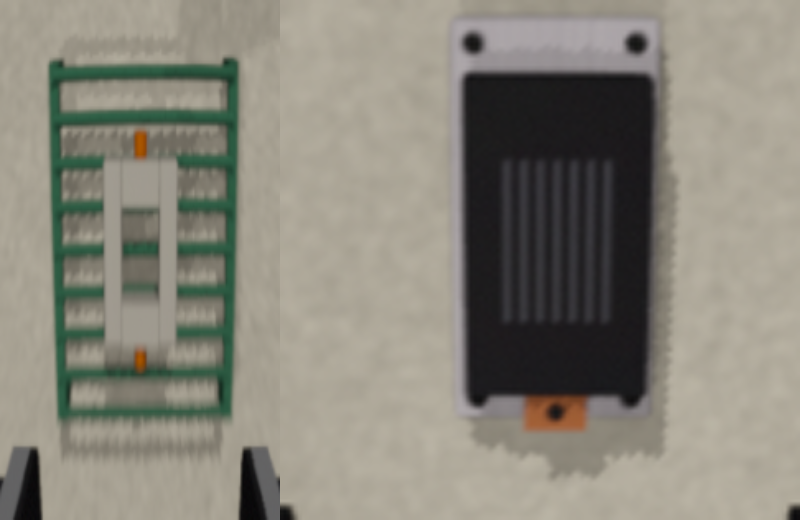

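Run:
```python
from look import *
c=shot('wrist')
corners(c,[(183,74),(374,76),(366,404),(187,402)],.029,4,210,130)
corners(c,[(170,16),(380,16),(369,416),(178,416)],.015,4,210,130)
H=hsv(c)
b=blobs(cv2.inRange(c['img'],(0,0,0),(60,60,60))[:240],300,5)[0];print('black',b[:,0].mean(0),rect(c,b,.029,1))
# yellow box in this view and top
m=cv2.inRange(H,(22,110,60),(33,255,255))
for b in blobs(m,100,5)[:2]: print('yel',b[:,0].mean(0),rect(c,b,.016,1))
m=cv2.inRange(H,(0,150,40),(4,255,255))|cv2.inRange(H,(174,150,40),(179,255,255))
for b in blobs(m,300,9)[:2]: print('red',b[:,0].mean(0),rect(c,b,.013,1))
```

```text
ctr [0.6454 0.1201] ang -31.0 -31.0 len 0.0817 0.0819 wid 0.0448 0.0448
ctr [0.6432 0.1207] ang -30.7 -31.2 len 0.1037 0.1039 wid 0.0512 0.0502
black [277.20703125 191.7578125 ] [646.9 117.   85.1  44.6 -30.9]
yel [101.        273.3633218] [ 641.7 -131.5  115.4  103.7  -80.4]
red [ 99.72774869 102.13612565] [456.7  -2.5 138.4 136.6  -5. ]
```

Emit:
{"op": "jog_arm", "data": {"deltas": [[0.001,0.0015,-0.03,0,0,0,0.68],[0,0,-0.03,0,0,0,0.68],[0,0,-0.03,0,0,0,0.68],[0,0,-0.03,0,0,0,0.68],[0,0,-0.02,0,0,0,0.68],[0,0,-0.016,0,0,0,0.68],[0,0,-0.008,0,0,0,0.68],[0,0,-0.004,0,0,0,0.68],[0,0,-0.003,0,0,0,0.68],[0,0,0,0,0,0,0.68]]}}

```text
t: 20.0
eef_pos: [0.645, 0.1182, 0.0429]
tool_rot: [0.0, 0.267, 0.964, 0.0]
contact_force: [-0.4, -0.3, 0.9]
gripper_width: 0.682
grasp_force: 0.0
```

Run:
```python
from look import *
c=shot('wrist','w12.png');print(bot.get_obs()['eef_pos'])
cv2.imwrite('pics/w12z.png',cv2.resize(cv2.imread('pics/w12.png')[130:350,160:390],None,fx=2.5,fy=2.5,interpolation=2))
```

```text
[0.64508472 0.11810144 0.04313238]
```

View pics/w12z.png

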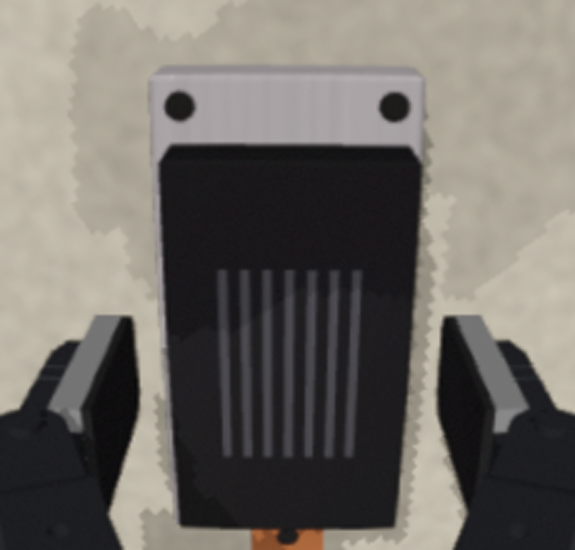

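Emit:
{"op": "jog_arm", "data": {"deltas": [[0,0,-0.001,0,0,0,0.6],[0,0,0,0,0,0,0.5],[0,0,0,0,0,0,0.4],[0,0,0,0,0,0,0.4],[0,0,0,0,0,0,0.4],[0,0,0,0,0,0,0.4]], "newtons": 40}}

```text
t: 20.65
eef_pos: [0.6452, 0.1181, 0.0422]
tool_rot: [0.001, 0.267, 0.964, 0.0]
contact_force: [-1.5, -0.0, 5.8]
gripper_width: 0.524
grasp_force: 41.5
```

Emit:
{"op": "jog_arm", "data": {"deltas": [[0,0,0.005,0,0,0,0.4],[0,0,0.01,0,0,0,0.4],[0,0,0.02,0,0,0,0.4],[0,0,0.03,0,0,0,0.4],[0,0,0.03,0,0,0,0.4],[0,0,0.03,0,0,0,0.4],[0,0,0.03,0,0,0,0.4],[0,0,0,0,0,0,0.4]]}}

```text
t: 21.45
eef_pos: [0.6472, 0.1182, 0.2018]
tool_rot: [0.004, 0.267, 0.964, 0.002]
contact_force: [0.7, -0.1, -0.1]
gripper_width: 0.523
grasp_force: 41.0
```

Emit:
{"op": "jog_arm", "data": {"deltas": [[0,-0.0315,0,0,0,0.089,0.4],[0,-0.0315,0,0,0,0.089,0.4],[0,-0.0315,0,0,0,0.089,0.4],[0.002,-0.0315,0,0,0,0.089,0.4],[0,-0.0315,0,0,0,0.089,0.4],[0,-0.0315,0,0,0,0.089,0.4],[0.002,-0.0315,0,0,0,0.089,0.4],[0.002,-0.0315,0,0,0,0.089,0.4],[0,0,0,0,0,0,0.4],[0,0,0,0,0,0,0.4]]}}

```text
t: 22.45
eef_pos: [0.6499, -0.1351, 0.1959]
tool_rot: [-0.001, -0.084, 0.996, 0.0]
contact_force: [-0.2, 0.3, -0.9]
gripper_width: 0.528
grasp_force: 41.1
```

Run:
```python
from look import *
c=shot('wrist','w13.png');o=bot.get_obs();print(o['eef_pos'],o['tool_rot'])
H=hsv(c);m=cv2.inRange(H,(22,110,60),(33,255,255))
for b in blobs(m,100,5)[:2]: print('yel',b[:,0].mean(0),rect(c,b,.016,1))
```

```text
[ 0.65018616 -0.1333144   0.19587851] [-4.89219869e-04 -8.51952923e-02  9.96364026e-01  5.00351487e-04]
yel [275.05179856 174.35251799] [ 651.9 -135.5  123.7  103.8    9.8]
```

View pics/w13.png

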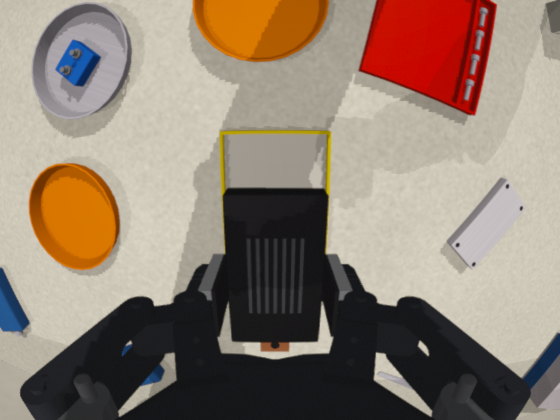

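Run:
```python
from look import *
c=shot('wrist');o=bot.get_obs();print(o['eef_pos'])
corners(c,[(223,191),(328,190),(320,341),(230,341)],o['eef_pos'][2]-.013,1,0,0)
```

```text
[ 0.65043522 -0.13241279  0.19599649]
ctr [ 0.6485 -0.1343] ang 8.8 10.6 len 0.08 0.0804 wid 0.0445 0.0471
```

Emit:
{"op": "jog_arm", "data": {"deltas": [[0.003,-0.0015,-0.03,0,0,0,0.4],[0,0,-0.03,0,0,0,0.4],[0,0,-0.03,0,0,0,0.4],[0,0,-0.03,0,0,0,0.4],[0,0,-0.02,0,0,0,0.4],[0,0,-0.01,0,0,0,0.4],[0,0,-0.006,0,0,0,0.4],[0,0,-0.003,0,0,0,0.4],[0,0,-0.001,0,0,0,0.4],[0,0,0,0,0,0,0.4]]}}

```text
t: 23.55
eef_pos: [0.6542, -0.1356, 0.0373]
tool_rot: [0.001, -0.085, 0.996, -0.0]
contact_force: [-0.3, -0.1, -1.2]
gripper_width: 0.524
grasp_force: 41.1
```

Emit:
{"op": "jog_arm", "data": {"deltas": [[0,0,-0.001,0,0,0,0.4],[0,0,-0.001,0,0,0,0.4],[0,0,0,0,0,0,0.4]]}}

```text
t: 23.85
eef_pos: [0.6536, -0.1355, 0.0346]
tool_rot: [0.0, -0.085, 0.996, -0.0]
contact_force: [-0.3, -0.4, -1.1]
gripper_width: 0.518
grasp_force: 41.1
```

Emit:
{"op": "jog_arm", "data": {"deltas": [[0,0,-0.001,0,0,0,0.4],[0,0,0,0,0,0,0.4]]}}

```text
t: 24.05
eef_pos: [0.6536, -0.1355, 0.0333]
tool_rot: [-0.0, -0.085, 0.996, 0.0]
contact_force: [-0.0, -0.5, -0.9]
gripper_width: 0.522
grasp_force: 41.1
```

Emit:
{"op": "jog_arm", "data": {"deltas": [[0,0,-0.0005,0,0,0,0.4],[0,0,0,0,0,0,0.4]]}}

```text
t: 24.25
eef_pos: [0.6536, -0.1355, 0.0333]
tool_rot: [0.0, -0.085, 0.996, 0.0]
contact_force: [-1.6, -0.0, 3.2]
gripper_width: 0.526
grasp_force: 41.5
```

Emit:
{"op": "jog_arm", "data": {"deltas": [[0,0,-0.0005,0,0,0,0.4],[0,0,0,0,0,0,0.4]]}}

```text
t: 24.45
eef_pos: [0.6536, -0.1355, 0.0333]
tool_rot: [0.0, -0.085, 0.996, 0.0]
contact_force: [-2.4, 0.8, 8.3]
gripper_width: 0.524
grasp_force: 41.9
```

Emit:
{"op": "jog_arm", "data": {"deltas": [[0,0,0.0007,0,0,0,0.55],[0,0,0,0,0,0,0.6],[0,0,0,0,0,0,0.68],[0,0,0,0,0,0,0.68],[0,0,0.01,0,0,0,0.68],[0,0,0.03,0,0,0,0.72],[0,0,0.04,0,0,0,0.72],[0,0,0.04,0,0,0,0.72],[0,0,0.04,0,0,0,0.72],[0,0,0,0,0,0,0.72]]}}

```text
t: 25.45
eef_pos: [0.6573, -0.1364, 0.2007]
tool_rot: [0.006, -0.085, 0.996, -0.001]
contact_force: [1.0, -0.0, 0.2]
gripper_width: 0.718
grasp_force: 0.0
```

Run:
```python
from look import *
c=shot('wrist','w14.png');o=bot.get_obs();print(o['eef_pos'])
H=hsv(c);m=cv2.inRange(H,(22,110,60),(33,255,255))
for b in blobs(m,100,5)[:1]: print('yel',rect(c,b,.016,1))
b=blobs(cv2.inRange(c['img'],(0,0,0),(60,60,60))[:250],800,5)
for x in b[:2]: print('black',x[:,0].mean(0),rect(c,x,.02,1))
```

```text
[ 0.65565422 -0.13603106  0.1974732 ]
yel [ 651.5 -135.9  123.6  103.7    9.8]
black [277.26640927 185.57915058] [ 655.4 -135.9   85.9   44.6    9. ]
```

Emit:
{"op": "jog_arm", "data": {"deltas": [[0,0.0315,0,0,0,-0.089,0.72],[0,0.0315,0,0,0,-0.089,0.72],[0,0.0315,0,0,0,-0.089,0.72],[-0.002,0.0315,0,0,0,-0.089,0.72],[0,0.0315,0,0,0,-0.089,0.72],[-0.003,0.0315,0,0,0,-0.089,0.72],[-0.003,0.0315,0,0,0,-0.089,0.72],[-0.001,0.0325,0,0,0,-0.089,0.72],[0,0,0,0,0,0,0.72],[0,0,0,0,0,0,0.72]]}}

```text
t: 26.5
eef_pos: [0.6437, 0.1185, 0.192]
tool_rot: [-0.001, 0.266, 0.964, -0.001]
contact_force: [0.5, -0.9, -1.0]
gripper_width: 0.716
grasp_force: 0.0
```

Run:
```python
from look import *
c=shot('wrist','w15.png');o=bot.get_obs();print(o['eef_pos'],o['tool_rot'])
b=blobs(cv2.inRange(hsv(c),(125,4,40),(179,40,255))[:250],500,7)
for x in b[:2]: print('alu',x[:,0].mean(0),rect(c,x,.015,1))
a=cv2.imread('pics/w14.png')[110:280,190:360];b=cv2.imread('pics/w15.png')[130:260,210:340]
cv2.imwrite('pics/j15.png',np.hstack([cv2.resize(a,(400,400)),cv2.resize(b,(400,400),interpolation=2)]))
```

```text
[0.64404793 0.11674778 0.19225884] [-5.46077868e-04  2.66846013e-01  9.63738707e-01 -7.82563004e-04]
alu [274.69480519 190.81493506] [643.7 117.2 102.8  50.7 -30.8]
```

View pics/j15.png

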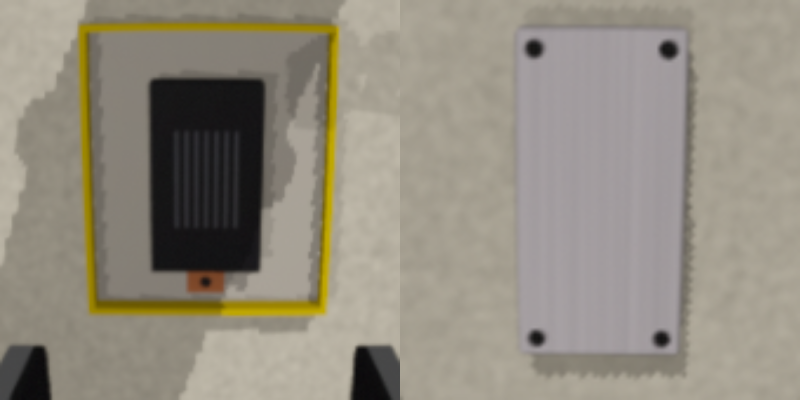

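Emit:
{"op": "jog_arm", "data": {"deltas": [[0,0,-0.03,0,0,0,0.72],[0,0,-0.03,0,0,0,0.72],[0,0,-0.03,0,0,0,0.72],[0,0,-0.03,0,0,0,0.72],[0,0,-0.02,0,0,0,0.72],[0,0,-0.01,0,0,0,0.72],[0,0,-0.007,0,0,0,0.72],[0,0,-0.004,0,0,0,0.72],[0,0,-0.003,0,0,0,0.72],[0,0,0,0,0,0,0.72]]}}

```text
t: 27.55
eef_pos: [0.6449, 0.1175, 0.0295]
tool_rot: [0.0, 0.267, 0.964, 0.0]
contact_force: [-1.1, 0.2, 0.1]
gripper_width: 0.715
grasp_force: 0.0
```

Emit:
{"op": "jog_arm", "data": {"deltas": [[0,0,0,0,0,0,0.65],[0,0,0,0,0,0,0.55],[0,0,0,0,0,0,0.45],[0,0,0,0,0,0,0.45],[0,0,0,0,0,0,0.45],[0,0,0,0,0,0,0.45]], "newtons": 60}}

```text
t: 28.15
eef_pos: [0.6452, 0.1177, 0.0304]
tool_rot: [0.001, 0.267, 0.964, 0.0]
contact_force: [-1.3, -0.2, 6.1]
gripper_width: 0.578
grasp_force: 61.0
```

Emit:
{"op": "jog_arm", "data": {"deltas": [[0,0,0.005,0,0,0,0.45],[0,0,0.01,0,0,0,0.45],[0,0,0.02,0,0,0,0.45],[0,0,0.03,0,0,0,0.45],[0,0,0.03,0,0,0,0.45],[0,0,0.03,0,0,0,0.45],[0,0,0.03,0,0,0,0.45],[0,0,0.01,0,0,0,0.45],[0,0,0,0,0,0,0.45]]}}

```text
t: 29.05
eef_pos: [0.6454, 0.1176, 0.1959]
tool_rot: [0.001, 0.267, 0.964, 0.001]
contact_force: [0.3, -0.4, -2.9]
gripper_width: 0.576
grasp_force: 62.6
```

Emit:
{"op": "jog_arm", "data": {"deltas": [[-0.0237,-0.0166,0,0,0,0.0565,0.45],[-0.0237,-0.0166,0,0,0,0.0565,0.45],[-0.0237,-0.0166,0,0,0,0.0565,0.45],[-0.0237,-0.0166,0,0,0,0.0565,0.45],[-0.0237,-0.0166,0,0,0,0.0565,0.45],[-0.0237,-0.0166,0,0,0,0.0565,0.45],[-0.0237,-0.0166,0,0,0,0.0565,0.45],[-0.0237,-0.0166,0,0,0,0.0565,0.45],[0,0,0,0,0,0,0.45],[0,0,0,0,0,0,0.45]]}}

```text
t: 30.05
eef_pos: [0.454, -0.0155, 0.1931]
tool_rot: [-0.001, 0.045, 0.999, -0.0]
contact_force: [-0.0, 1.8, -1.5]
gripper_width: 0.579
grasp_force: 62.7
```

Run:
```python
from look import *
c=shot('wrist','w16.png');o=bot.get_obs();print(o['eef_pos'],o['tool_rot'])
H=hsv(c);m=cv2.inRange(H,(0,150,40),(4,255,255))|cv2.inRange(H,(174,150,40),(179,255,255))
for b in blobs(m,300,9)[:1]: print('red',b[:,0].mean(0),rect(c,b,.013,1))
```

```text
[ 0.45487681 -0.01500489  0.19337786] [-4.59434067e-04  4.45745961e-02  9.99005953e-01  5.93664966e-06]
red [307.09057301 167.4805915 ] [455.5  -4.1 137.  133.   -5.1]
```

View pics/w16.png

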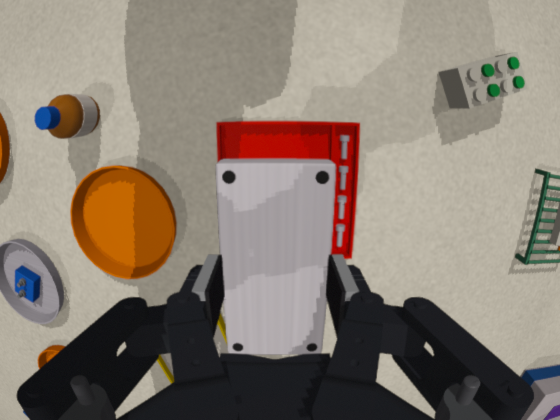

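Run:
```python
from look import *
c=shot('wrist');o=bot.get_obs();print(o['eef_pos'])
corners(c,[(218,160),(336,160),(326,353),(222,353)],o['eef_pos'][2]-.0154,1,0,0)
# red compartment corners: outer left/right at top edge, divider
corners(c,[(217,123),(359,123),(352,258),(221,258)],.013,1,0,0)
corners(c,[(217,123),(332,123),(330,160),(218,160)],.013,1,0,0)
```

```text
[ 0.45533913 -0.01473132  0.19355954]
ctr [ 0.4524 -0.0154] ang -7.8 -3.9 len 0.1041 0.104 wid 0.05 0.057
ctr [ 0.457  -0.0036] ang -5.9 -4.4 len 0.1354 0.1369 wid 0.132 0.1355
ctr [ 0.4059 -0.0122] ang -5.0 -6.7 len 0.0348 0.0349 wid 0.1062 0.1052
```

Emit:
{"op": "jog_arm", "data": {"deltas": [[0.003,-0.001,-0.03,0,0,0,0.45],[0,0,-0.03,0,0,0,0.45],[0,0,-0.03,0,0,0,0.45],[0,0,-0.03,0,0,0,0.45],[0,0,-0.02,0,0,0,0.45],[0,0,-0.009,0,0,0,0.45],[0,0,-0.004,0,0,0,0.45],[0,0,-0.002,0,0,0,0.45],[0,0,-0.001,0,0,0,0.45],[0,0,0,0,0,0,0.45]]}}

```text
t: 31.15
eef_pos: [0.4586, -0.0162, 0.0388]
tool_rot: [0.001, 0.044, 0.999, 0.0]
contact_force: [-0.3, -0.3, -1.9]
gripper_width: 0.577
grasp_force: 62.7
```

Emit:
{"op": "jog_arm", "data": {"deltas": [[0,0,-0.001,0,0,0,0.45],[0,0,-0.001,0,0,0,0.45],[0,0,0,0,0,0,0.45]]}}

```text
t: 31.45
eef_pos: [0.4581, -0.0163, 0.0362]
tool_rot: [0.0, 0.044, 0.999, 0.0]
contact_force: [-0.7, 0.7, -2.3]
gripper_width: 0.577
grasp_force: 62.7
```

Emit:
{"op": "jog_arm", "data": {"deltas": [[0,0,-0.001,0,0,0,0.45],[0,0,-0.001,0,0,0,0.45],[0,0,0,0,0,0,0.45]]}}

```text
t: 31.75
eef_pos: [0.4579, -0.0163, 0.034]
tool_rot: [-0.0, 0.044, 0.999, -0.0]
contact_force: [-0.2, 0.4, -2.3]
gripper_width: 0.577
grasp_force: 62.7
```

Emit:
{"op": "jog_arm", "data": {"deltas": [[0,0,-0.0005,0,0,0,0.45],[0,0,0,0,0,0,0.45]]}}

```text
t: 31.95
eef_pos: [0.458, -0.0163, 0.0335]
tool_rot: [-0.0, 0.044, 0.999, 0.0]
contact_force: [-0.7, -1.1, -1.9]
gripper_width: 0.578
grasp_force: 62.7
```

Emit:
{"op": "jog_arm", "data": {"deltas": [[0,0,-0.0005,0,0,0,0.45],[0,0,0,0,0,0,0.45]]}}

```text
t: 32.15
eef_pos: [0.458, -0.0163, 0.0334]
tool_rot: [-0.0, 0.044, 0.999, 0.0]
contact_force: [-2.1, 0.4, 4.6]
gripper_width: 0.573
grasp_force: 63.4
```

Contact; release and verify numerically.

Emit:
{"op": "jog_arm", "data": {"deltas": [[0,0,0.0003,0,0,0,0.6],[0,0,0,0,0,0,0.65],[0,0,0,0,0,0,0.72],[0,0,0,0,0,0,0.72],[0,0,0.01,0,0,0,0.72],[0,0,0.03,0,0,0,0.72],[0,0,0.04,0,0,0,0.72],[0,0,0.04,0,0,0,0.72],[0,0,0.04,0,0,0,0.72],[0,0,0,0,0,0,0.72]]}}

```text
t: 33.15
eef_pos: [0.4611, -0.0163, 0.199]
tool_rot: [0.005, 0.045, 0.999, 0.001]
contact_force: [0.7, 0.4, -0.7]
gripper_width: 0.714
grasp_force: 0.0
```

Run:
```python
from dish import *
c=shot('wrist');c=shot('wrist');o=bot.get_obs();print(o['eef_pos'])
H=hsv(c);red=cv2.inRange(H,(0,150,40),(4,255,255))|cv2.inRange(H,(174,150,40),(179,255,255))
b=blobs(red,300,9)[0];print('tray',rect(c,b,.013,1))
fill=cv2.drawContours(np.zeros_like(red),[b],-1,255,-1)
al=cv2.inRange(H,(0,0,60),(179,60,255))&fill
for x in blobs(al,800,7)[:2]: print('plate',x[:,0].mean(0),rect(c,x,.018,1))
# rack check from picture w10, same pose readout as then
c=shot('top');H=hsv(c);print('top:')
g=blobs(cv2.inRange(H,(45,50,20),(95,255,140)),200,9)[0];print('rack',rect(c,g,.027))
f=cv2.drawContours(np.zeros(H.shape[:2],np.uint8),[g],-1,255,-1)
w=cv2.inRange(H,(0,0,110),(40,60,255))&f
x0,y0,ww,hh=cv2.boundingRect(g);print((H[y0:y0+hh:4,x0:x0+ww:4,1]))
for n,lo,hi,z in(('blue',(100,130,60),(125,255,255),.022),):
    for x in blobs(cv2.inRange(H,lo,hi),50)[:4]: print(n,x[:,0].mean(0),rect(c,x,z))
dish('top')
```

```text
[ 0.45842368 -0.0162218   0.19475603]
tray [454.9  -4.4 136.8 132.9  -5.1]
plate [274.09584665 185.        ] [455.5 -17.3 102.8  51.3  -5.3]
top:
rack [513.8 349.4 117.  111.8  -8.2]
[[ 31  32  31  25  72  29  30  30  29  31  30  31  30  30  31]
 [ 30  31  32  52  28  31  30  31  66  43  29  30  31  32  31]
 [ 30  31  31  80  30  25  44  40  27  30  29  27  47  50  26]
 [ 30  31  28  29  48  61  25  30 131  28  34  65  28  34  27]
 [ 30  29  36  68  28  28  26  25  25  22  29  29  31  83  32]
 [ 31  30  83  29  28  24  23  24  24  25  30  29  29  35  30]
 [ 30  29  34  32  29  25  29  25  26  25  27  50  70  27  29]
 [ 31  34  28  49  30  24  29  30  25  32  57  27  75  32  32]
 [ 31  77  58  23  25  24  25  23  27  26  31  29  57  31  31]
 [ 30  41  31  31  28  25  34  24  24  31  27  53  26  30  30]
 [ 30  26  29  34  58  28  55  30  29  34  59  65  31  32  30]
 [ 35  77  58  26  29  30  30  34  56  30  31  85  30  31  30]
 [ 30  31  31  31  29  34  56  31  29  30  27  30  30  31  30]
 [ 31  30  30  31  31  30  31  30  29  29  71  27  30  32  32]]
blue [484.93137255  88.91176471] [ 876.1 -519.5   98.1   60.8   22.1]
blue [401.7826087   64.88043478] [ 925.4 -300.2  101.3   57.5  -54.1]
blue [422.32692308 208.38461538] [ 541.5 -361.    39.5   34.4  -28.6]
top (422, 209) [  47.8   49.9  540.3 -360.5   62.2] [ 539.9 -360.3  122.6  119.6  -42. ]
```

```bash
python3 -c "
from station import bot
print(bot.hand_in())"
```

```text
the job is handed in; nothing more can be done
None
```

The flow cell is apart and handed in at about 33 s: head, electrode plate and end plate lie within about 4 mm of their stations' centres and the frame about 3 mm off, all set down gently in order, but I did not measure the bottle and tube rack again afterwards.

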